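Hook and close the draw latch of a board test jig

ROBOT

A 7-joint arm with a two-finger parallel gripper is mounted at the origin on a cart in front of the work surface, level with it; the furniture and walls round the work are solid. World frame = base frame: x ahead of the robot, y to its left, z up, the work surface at z = 0. Lengths are in m, angles in degrees, forces in N, time in s.
With the tool pointing down it reaches from about 0.425 to 0.925 m from the base axis. Payload 6.8 kg.
Tool frame: the origin (TCP) lies midway between the tips of the shut fingers; the grasp point (between the pads) lies r.grip_depth behind it (r.grip_depth is the distance from the TCP to the grasp point, in m); z points along the fingers, y is the line along which they close (so a half turn about z gives the same grasp; the last joint's range is limited). The gripper opens to 85 mm and grips with 20 to 120 N. Pads are 22 mm wide; open, the fingers measure 114 mm over their backs; the gripper's body (76 mm by 85 mm) begins 54 mm behind the grasp point. The pads swing forward as they close: fully open they stand 13 mm farther back than shut.
Start: joints at [59.525, 27.33, 1.283, 89.118, -0.659, 63.558, -4.761], TCP at [0.278, -0.615, 0.231] pointing down, gripper open.
Joint ranges: [-169.35, 169.35], [-19.33, 120.38], [-80.79, 83.38], [13.8, 139.57], [-78.32, 258.32], [9.67, 109.79], [-169.56, 169.56]. Speed limits (degrees/s): [136.94, 136.94, 180, 180, 180, 180, 180].

INTERFACE

Orientations are given as [roll, pitch, yaw] about the fixed x, y, z axes, in that order (R = Rz(yaw) Ry(pitch) Rx(roll)).
In Python, from workcell import r gives the robot as it stands. The module is installed in compiled form; this text tells all that it offers.
- The arm moves only by the tool apply_moves, never from a script. Its argument "steps" is a list that holds one entry, the list of rows, each a list of 7 numbers: the shift along the tool's x, y, z in cm, then the turn, a rotation vector about the tool's x, y, z in degrees, then the finger opening in cm, from 0 to 8.54. In form: [[[tx, ty, tz, wx, wy, wz, fingers], ...]]. A call has 1 to 20 rows; each row shifts and turns the commanded pose from where the row before left it, along the tool's axes as they then stand; what a row does not reach is not made up. A row lasts 1/10 s, in which the tool goes at most 50 mm and 8.59 degrees, less where a joint would pass 70% of its speed; a pose out of reach is approached as far as the arm can. A call with a gripper value outside its range is refused whole. The fingers move at their own pace and stop on an object; the grip force is fixed at half the most. Time passes only in rows, so rows that do not move let the fingers close. It gives the time, the measured TCP pose, the force, the opening and the grip force at its end, in the units of the state.
- r.get_obs(): the state, without advancing time (a new reading comes with each control period).
- r.snapshot(name): name is "scene" or "top" or "wrist"; returns a dict with "pixels" (420x560x3 uint8, blue, green, red), "range_z" (420x560 float32, m along the optical axis (not along the pixel's ray), 0 where there is no reading), "mtx" (3x3 intrinsics, pixels), "view" (4x4, takes a point from world to camera coordinates). Camera axes: x right, y down, z forward; pixel columns grow to the right and rows downward; lengths in m; the calibration is good to about 2 mm. The wrist camera is an equidistant fisheye: a pixel r from the principal point sees the ray r / f radians off the axis. A picture is of the moment at which its call begins.
- r.finish_job(): hands the job in; it is judged then, once.
Trained networks look in the newest picture that a camera, given by its name, has taken for a name from the list of things; names that differ only in an ending like _2 or _b are one class to them, and where a whole thing is asked for, a point or a joint stands for the part that bears it (a point fixed in the world has none). Each returns a list of dicts, best first, with "score" (0 to 1); they miss things now and then, are a little off and sometimes report something else, mostly with a low value. They report only what shows in the picture. A call takes as long as a camera call.
- r.look_for(camera, target): "position" ([column, row] in pixels, amid what is visible of it).
The state is a dict: "time": time; "q": joint angles; "joint_velocities": joint speeds; "joint_torque": joint torques, N m; "position": TCP position; "tool_rot": TCP orientation; "ft_force": force on the tool from outside, world axes, zero at the start; "moment": the same for the moment, N m; "width": finger opening in m; "grip_force": force on a finger pad.
Only numpy, scipy, OpenCV 4.12 (cv2) and the standard library are available. Lean on these libraries where they do the work, as an engineer would, in place of code of your own. Each camera call takes 0.05 s, during which the arm holds its last target. There are 200 camera calls.

TASK

Latch the board carriage of the test jig: take the claw by its yellow barrel, feel its hook over the keeper rod into the gap behind it, pressing only lightly until it drops in, then swing the red-handled lever back and down, over centre, until it stays fully home and holds the carriage drawn in. Work the latch without forcing it, do not push on the carriage or its board with the fingers, leave everything else on the bench where it is, and let go at the end.

Things in the scene. Friction and masses are not known exactly. Their poses are not given: they have to be found in the camera images.
- jig: board test jig fixed to the bench: grey base plate 130 (x) x 270 (y) x 10 mm, origin under its centre, z up. To -y a black contact block with spring pins, top 45 mm high, ending 95 mm from the origin; to +y a blue carriage, top 45 mm high, 88 mm wide, on rails along y. The draw latch lies in the plane x = 0 and all its pins run along x
- lever_hinge (a point): lever hinge pin on the contact block, at (0, -30, 59) mm of the jig
- keeper_nominal (a point): nominal axis of the keeper rod (steel, along x, 8 mm thick) on the carriage, at (0, 24, 55) mm of the jig. The real rod is up to 5.5 mm off either way along y, which no reading tells: feel or look for it. Behind it (+y) a 8.5 mm gap, open upward, 14 mm deep from the rod's top, then a back wall 6 mm thick; wall and side cheeks (34 mm apart inside, 44 outside) reach 61 mm high
- lever_grip (a point): centre of the lever's red cross grip, a free-turning roller 14 mm thick and 36 mm long along x, 76 mm from the lever hinge; pinch it by its ends from above. Home it is at (0, -106, 62) mm of the jig, past the end of the contact block, with free space below down to the base plate
- claw_pin (a point): pin on the lever that carries the claw, 16 mm from the lever hinge; seen from the hinge it lies 0.23 rad below the direction of the grip when home (turning with the lever). Claw: steel, 20 mm wide. The hook at its end is 5 mm thick and points down; its tip's centre is 65.7 mm out along the claw from this pin and 5.5 mm below it; the claw's plate has its underside 5.5 mm above it
- claw_barrel (a point): centre of the claw's yellow barrel, a free-turning roller 13 mm thick and 22 mm long along x, 48 mm out along the claw from claw_pin and 26 mm above it; pinch it by its ends from above. Moving the barrel carries claw and lever along, the barrel turning in the fingers; light friction keeps both where they are left
- lever (a joint): lever angle, rad: 0 home (level, grip toward jig -y), 1.57 upright, limit 2.1 leaning to the carriage; starts 1.35 to 1.65. With the claw hooked the grip needs up to about 5 N; dead centre is near 0.25 rad, and below it the carriage springs pull the lever home
- claw (a joint): claw angle on the lever, rad, growing as the claw lifts; claw minus lever is the claw's slope above level toward jig +y. Starts 1.85 to 2.1 (claw raised toward the keeper); the slope is about -0.35 when hooked with the lever upright, near 0 when latched
- carriage (a joint): travel of the carriage toward the contact block, m: 0 at rest, stop at 0.019; 0.004 to 0.016 when latched. Springs push it back with 5 N at rest and 2.5 N more per mm. Its blue circuit board, 62 x 46 mm, lies across it 64 to 110 mm to +y (nominally) of the jig's origin and reaches about 65 mm high
- multimeter: bystander: orange and black multimeter, 132 x 66 x 39 mm, left of the jig
- mug: bystander: black and white mug, 97 mm high, left of the jig
- box_fuses: bystander: small tan carton, 40 x 62 x 26 mm, left of the jig

How it is judged (in metres and radians):
On the way:
1. the hooked claw draws the carriage in (value of joint carriage above 0.001 m), for 0.1 s.
At the end, for the whole second after the job is handed in: The lever is home (below 0.06 rad) and the carriage is held drawn in by more than 3 mm, everything released (value of joint lever below 0.06 rad and value of joint carriage above 0.003 m); the robot touches nothing.
It fails at once if the claw is forced against the carriage or its keeper (contact force between claw and carriage above 60 N).
It fails at once if the claw is pressed hard on the carriage or keeper before it has hooked (carriage not yet drawn) (contact force between claw and carriage above 20 N and value of joint carriage below 0.001 m).
It fails at once if the fingers push on the carriage or its board (contact force between the fingers and carriage above 10 N).
It fails at once if a loose thing on the bench is disturbed by over 3 cm (distance of any of multimeter, mug, box_fuses from where it was at the start of the episode above 0.03 m).
It also fails if it takes over 61 s, if anything falls off the work surface, if the arm or the gripper's body presses on something with over 40 N, if the wrist force passes 120 N, or if a joint passes its speed limit or range.

## Working session

There is one attempt and no reset: what is moved stays moved. The work goes in short steps, Python scripts to look and compute and a tool call to move; the robot and the scene stay as the last step left them, time stands still between calls to the robot, and variables do not carry over. Pictures are saved under pics/ and viewed, at most 10 in all, crops included, and the job is handed in when it is done.

Besides the shell and the picture viewer there is one more tool, called after "Call:" by a JSON object that holds its "fn" and its "kwargs", one argument or row to a line. apply_moves: Moves the arm, as the interface text tells. Its arguments: {"type":"object","properties":{"steps":{"type":"array","items":{"type":"array","items":{"type":"array","items":{"type":"number"}}}}},"required":["steps"]}

```bash
mkdir -p pics; cat > h.py <<'E'
import numpy as np, cv2
from workcell import r
def pt(s,uv,z=None,win=2):
    K,V=s["mtx"],s["view"]; u,v=uv
    ray=np.array([(u-K[0,2])/K[0,0],(v-K[1,2])/K[1,1],1.])
    R,t=V[:3,:3],V[:3,3]
    if z is None:
        p=s["range_z"][int(v)-win:int(v)+win+1,int(u)-win:int(u)+win+1]; d=np.median(p[p>0])
    else:
        o=-R.T@t; w=R.T@ray; d=(z-o[2])/w[2]
    return R.T@(ray*d-t)
E
python3 - <<'E'
from h import *
print(r.get_obs()); print(r.grip_depth)
for c in("top","scene"):
    s=r.snapshot(c); cv2.imwrite(f"pics/{c}0.png",s["pixels"]); np.savez(f"{c}0.npz",**s)
    for n in("jig","lever_grip","claw_barrel","keeper_nominal","lever_hinge","claw_pin","carriage","multimeter","mug","box_fuses"):
        for d in r.look_for(c,n)[:1]:
            try:print(c,n,round(d["score"],2),np.round(d["position"],1),np.round(pt(s,d["position"]),4))
            except Exception as e:print(n,d,e)
E
```

```text
{'time': 0.0, 'q': array([59.52301845, 27.37603054,  1.28056056, 89.17949209, -0.6581439 ,
       63.5595123 , -4.76134743]), 'joint_velocities': array([ 0.05786457,  0.00600633, -0.13168505,  0.05802303, -0.04416478,
       -0.06999765,  0.01547731]), 'joint_torque': array([ 5.69169042e-04, -5.96438026e+01,  1.60820212e+00, -2.81188560e+01,
        1.24907828e-02,  9.44960833e-03, -1.49252395e-05]), 'position': array([ 0.27731617, -0.61473064,  0.23031449]), 'tool_rot': array([-1.79892696e+02,  8.99129254e-03,  2.42842869e+01]), 'ft_force': array([ 0.01697252, -0.45558005,  0.30983679]), 'moment': array([ 0.01435488,  0.0123085 , -0.0287214 ]), 'grip_force': 0.0, 'width': 0.08531883799290751}
0.0187
top jig 0.88 [363.3 179.3] [0.5629 0.0386 0.0482]
top claw_barrel 0.81 [348.5 165.6] [0.5796 0.0781 0.1227]
top keeper_nominal 0.74 [361.4 179.9] [0.5591 0.0451 0.0674]
top lever_hinge 0.59 [363.2 179.9] [0.5616 0.0388 0.0481]
top claw_pin 0.85 [346.8 165.9] [0.5795 0.081  0.1194]
top carriage 0.73 [312.5 166.2] [0.5879 0.1456 0.0516]
top multimeter 0.66 [205.8 272.7] [0.3589 0.3666 0.0306]
top mug 0.81 [157.7 145.8] [0.6334 0.4859 0.0074]
top box_fuses 0.81 [184.9 219.6] [0.4709 0.416  0.0263]
scene jig 0.67 [306.  197.8] [0.5507 0.0679 0.0253]
scene lever_grip 0.64 [301.1 168.5] [ 0.6838 -0.0228  0.0008]
scene claw_barrel 0.52 [293.7 170.3] [0.5846 0.0868 0.108 ]
scene keeper_nominal 0.96 [306.3 194.9] [0.551  0.0672 0.0352]
scene lever_hinge 0.72 [307.  194.9] [0.5497 0.0658 0.0354]
scene claw_pin 0.71 [293.2 170.8] [0.5846 0.0884 0.1071]
scene carriage 0.7 [273.5 198. ] [0.5793 0.1573 0.0511]
scene multimeter 0.59 [253.9 299.1] [0.3485 0.3832 0.0298]
scene box_fuses 0.5 [294.8 171. ] [0.5806 0.0862 0.1079]
```

View pics/top0.png

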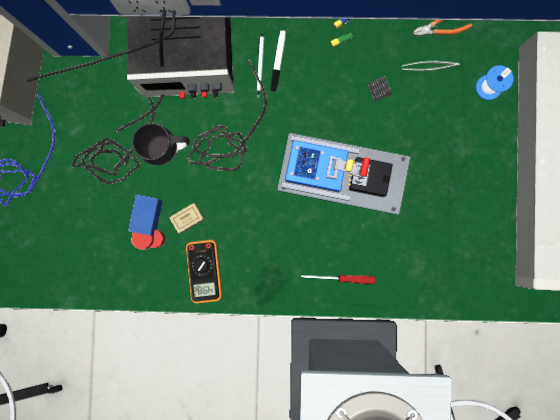

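View pics/scene0.png

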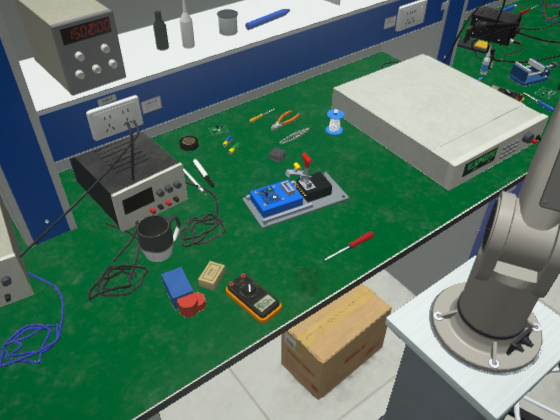

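The top view shows the jig plate with corners near (291,134), (410,156), (402,213) and (279,190). The carriage is on the left (+y), the yellow barrel is near (350,165) and the red grip near (365,165). The scene view agrees with this. Next I fit the jig pose.

```bash
cat >> h.py <<'E'
def cloud(s):
    K,V=s["mtx"],s["view"]; v,u=np.mgrid[0:420,0:560]; d=s["range_z"]
    P=np.stack([(u-K[0,2])/K[0,0]*d,(v-K[1,2])/K[1,1]*d,d],-1)-V[:3,3]
    return P@V[:3,:3]
E
python3 - <<'E'
from h import *
s=dict(np.load("top0.npz")); im=s["pixels"]; P=cloud(s)
print(s["mtx"][0,0], -s["view"][:3,:3].T@s["view"][:3,3])
hsv=cv2.cvtColor(im,cv2.COLOR_BGR2HSV).astype(int); H,S,Vv=hsv[...,0],hsv[...,1],hsv[...,2]
roi=np.zeros((420,560),bool); roi[125:225,270:420]=1
green=(abs(H-70)<20)&(S>120)
m=(roi&~green).astype(np.uint8); m=cv2.morphologyEx(m,cv2.MORPH_OPEN,np.ones((3,3)))
n,l,st,c=cv2.connectedComponentsWithStats(m); k=1+np.argmax(st[1:,4]); print(st[k])
v,u=np.where(l==k)
xy=np.array([pt(s,(a,b),z=0.010)[:2] for a,b in zip(u,v)],np.float32)
print("rect z=.01",cv2.minAreaRect(xy))
g=(l==k)&(P[...,2]<.016)&(P[...,2]>.004); print("rect grey",cv2.minAreaRect(P[g][:,:2].astype(np.float32)), np.median(P[g][:,2]))
for n,mm in(("red",((H<8)|(H>172))&(S>150)&(Vv>100)&roi),("yel",(H>20)&(H<35)&(S>120)&(Vv>120)&roi),("blue",(H>95)&(H<120)&(S>130)&roi)):
    Q=P[mm]; print(n,len(Q),np.round(np.percentile(Q,[5,50,95],axis=0),4).tolist(),np.argwhere(mm).mean(0))
cr=cv2.resize(im[120:225,265:420],None,fx=5,fy=5,interpolation=cv2.INTER_CUBIC); cv2.imwrite("pics/crop0.png",cr)
E
```

```text
518.0192892177636 [0.42233447 0.1884186  1.13235   ]
[ 277  133  134   82 7511]
rect z=.01 ((0.5808900594711304, 0.07644668221473694), (0.27132827043533325, 0.1317785382270813), 79.76009368896484)
rect grey ((0.5804412364959717, 0.07595516741275787), (0.27211177349090576, 0.1306363046169281), 79.74810791015625) 0.010178955808478362
red 124 [[0.5606, 0.0425, 0.1368], [0.5765, 0.05, 0.1406], [0.5914, 0.0559, 0.1446]] [166.38709677 364.46774194]
yel 58 [[0.5705, 0.0685, 0.0455], [0.5809, 0.0774, 0.1219], [0.6017, 0.1276, 0.1256]] [165.         346.37931034]
blue 1929 [[0.5482, 0.0867, 0.0417], [0.5897, 0.143, 0.0462], [0.6324, 0.1914, 0.0531]] [165.62104717 314.09642302]
```

View pics/crop0.png

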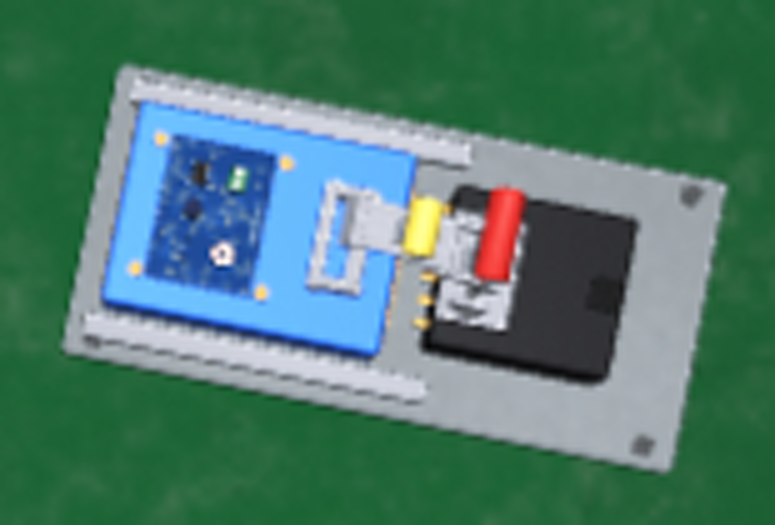

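The crop gives a jig pose of about (0.5805, 0.0762) with yaw -10.24°. The barrel is at jig (0, ~1, 116) mm and the grip at (0, -26.5, ~136), so the lever is about 1.6 rad and the slope about 0.38. Both fit the given sizes. Next I check how tall the obstacles on the way are.

```bash
python3 - <<'E'
from h import *
for c in("top","scene"):
    s=dict(np.load(c+"0.npz")); P=cloud(s); P=P[s["range_z"]>0]
    for y0,y1 in((-.8,-.6),(-.6,-.45),(-.45,-.3),(-.3,-.15),(-.15,0),(0,.25)):
        Q=P[(P[:,0]>.2)&(P[:,0]<.8)&(P[:,1]>y0)&(P[:,1]<y1)]
        if len(Q): i=np.percentile(Q[:,2],99.5); T=Q[Q[:,2]>.1]; print(c,y0,i,T[:,0].min() if len(T) else None)
E
```

```text
top -0.45 0.10136455250371891 0.34744897608684766
top -0.3 0.09886949548990877 0.353157934297309
top -0.15 0.046838418477768914 None
top 0 0.12566233304865865 0.5574024045658317
scene -0.8 0.10101625333497825 0.34255618308879976
scene -0.6 0.1005068690349112 0.34313902803377017
scene -0.45 0.10063866023914624 0.3501210455265702
scene -0.3 0.09732174532666527 0.350473260576032
scene -0.15 0.04311405612529069 None
scene 0 0.11672259762019487 0.5570892117359715
```

Call:
{"fn": "apply_moves", "kwargs": {
  "steps": [
    [[0,0,-1.2,0,0,-8,8.5],[0,0,-1.2,0,0,-8,8.5],[0,0,-1.2,0,0,-8,8.5],[0,0,-1.2,0,0,-8,8.5],[0,0,-1.2,0,0,-8,8.5],[0,0,-1.2,0,0,-8,8.5],[0,0,-0.8,0,0,-7.5,8.5]]
  ]
}}

```text
time: 1.8
position: [0.2777, -0.6155, 0.3124]
tool_rot: [180.0, 0.1, 80.1]
ft_force: [0.5, -0.4, 0.1]
width: 0.085
grip_force: 0.0
```

Call:
{"fn": "apply_moves", "kwargs": {
  "steps": [
    [[4.3,1.03,0,0,0,0,8.5],[4.3,1.03,0,0,0,0,8.5],[4.3,1.03,0,0,0,0,8.5],[4.3,1.03,0,0,0,0,8.5],[4.3,1.03,0,0,0,0,8.5],[4.3,1.03,0,0,0,0,8.5],[4.3,1.03,0,0,0,0,8.5],[4.3,1.03,0,0,0,0,8.5],[4.3,1.03,0,0,0,0,8.5],[4.3,1.03,0,0,0,0,8.5],[4.3,1.03,0,0,0,0,8.5],[4.3,1.03,0,0,0,0,8.5],[4.3,1.03,0,0,0,0,8.5],[4.3,1.03,0.8,0,0,0,8.5],[4.3,1.03,1,0,0,0,8.5],[4.3,1.03,1.2,0,0,0,8.5],[4.3,1.03,2,0,0,0,8.5],[0,0,0,0,0,0,8.5]]
  ]
}}

```text
time: 3.6
position: [0.579, 0.0803, 0.2589]
tool_rot: [-179.8, -0.2, 80.3]
ft_force: [-0.1, -0.1, -0.3]
width: 0.0849
grip_force: 0.0
```

```bash
python3 - <<'E'
from h import *
o=r.get_obs(); print(o["position"],o["tool_rot"],o["q"])
s=r.snapshot("wrist"); np.savez("w1.npz",**s); cv2.imwrite("pics/w1.png",cv2.resize(s["pixels"],None,fx=1.4,fy=1.4))
print(s["mtx"],-s["view"][:3,:3].T@s["view"][:3,3],s["view"][:3,:3])
for n in("lever_grip","claw_barrel","keeper_nominal","lever_hinge","claw_pin"):
    for d in r.look_for("wrist",n)[:1]: print(n,d)
E
```

```text
[0.57902094 0.08032906 0.25892921] [-179.78648858   -0.19796013   80.30127575] [ 12.98331474  20.98791596 -34.35727885  98.12158903  12.58664844
  64.93606088 -34.68542502]
[[325.1922621    0.         279.48227258]
 [  0.         325.1922621  213.23036455]
 [  0.           0.           1.        ]] [0.59032839 0.14808912 0.40177286] [[ 0.98572412 -0.16828951 -0.00515739]
 [-0.16049426 -0.94844096  0.27331546]
 [-0.05088761 -0.26858591 -0.96191063]]
claw_barrel {'position': [286.1, 194.5], 'score': 0.58}
keeper_nominal {'position': [281.1, 215.1], 'score': 0.86}
claw_pin {'position': [284.4, 195.9], 'score': 0.88}
```

View pics/w1.png

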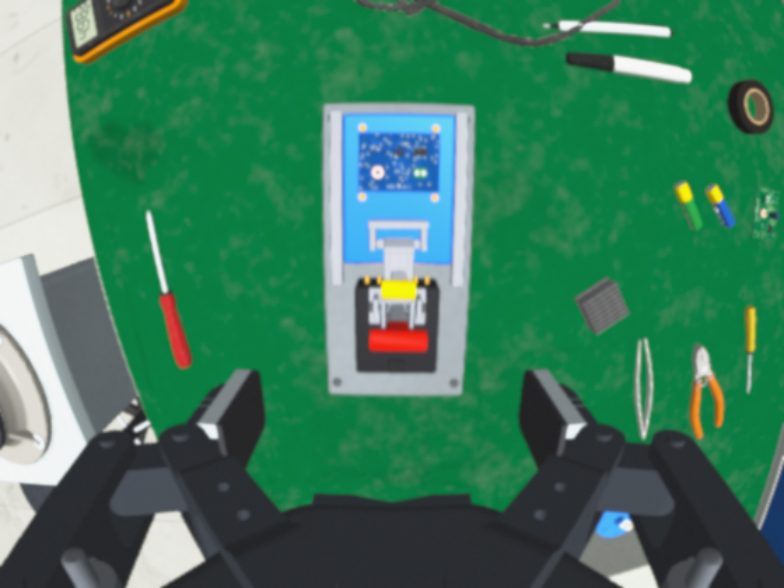

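The wrist view (at 1.4x scale) shows the keeper frame with its back wall near (398,225). The claw hook lies over it, with the barrel at (399,289) and the grip at (398,341). I rectify this onto planes in jig coordinates to find the keeper and refine the jig pose.

```bash
cat >> h.py <<'E'
def proj(s,X):
    K,V=s["mtx"],s["view"]; c=X@V[:3,:3].T+V[:3,3]
    rr=np.hypot(c[...,0],c[...,1]); th=np.arctan2(rr,c[...,2]); k=th/np.maximum(rr,1e-9)
    return K[0,0]*c[...,0]*k+K[0,2],K[1,1]*c[...,1]*k+K[1,2]
YAW=np.radians(-10.24); O=np.array([.5805,.0762,0]); 
RJ=np.array([[np.cos(YAW),-np.sin(YAW),0],[np.sin(YAW),np.cos(YAW),0],[0,0,1]])
def rect(s,z,x0,x1,y0,y1,st):
    # rows: jig y downwards from y1 to y0 (mm), cols: jig x
    x,y=np.meshgrid(np.arange(x0,x1,st),np.arange(y1,y0,-st)); X=np.stack([x,y,np.full(x.shape,z)],-1)/1e3
    u,v=proj(s,X@RJ.T+O); return cv2.remap(s["pixels"],u.astype(np.float32),v.astype(np.float32),cv2.INTER_CUBIC)
E
python3 - <<'E'
from h import *
s=dict(np.load("w1.npz"))
a=rect(s,61,-40,40,-10,60,.14); 
b=rect(s,10,-80,80,-150,150,.56)
for k in range(0,70,10): cv2.putText(a,str(60-k),(0,int(k/.14)+8),0,.4,(0,0,255)); a[int(k/.14),:30]=(0,0,255)
a=a[:, :]
for k in(-65,65): cv2.line(b,(int((k+80)/.56),0),(int((k+80)/.56),536),(0,0,255),1)
for k in(-135,135): cv2.line(b,(0,int((150-k)/.56)),(286,int((150-k)/.56)),(0,0,255),1)
h=max(a.shape[0],b.shape[0]); c=np.zeros((h,a.shape[1]+b.shape[1],3),np.uint8); c[:a.shape[0],:a.shape[1]]=a; c[:b.shape[0],a.shape[1]:]=b
print(c.shape); cv2.imwrite("pics/r1.png",c[:600,:800] if c.shape[1]<=800 else cv2.resize(c,(800,int(h*800/c.shape[1]))))
# wrist depth near barrel/grip
g=cv2.cvtColor(rect(s,61,-40,40,-10,60,.25),cv2.COLOR_BGR2GRAY).astype(int)
for nm,xs in(("L",(-16,-12)),("R",(12,16))):
    col=g[:,int((xs[0]+40)/.25):int((xs[1]+40)/.25)].mean(1)
    print(nm,[(60-i*.25,int(col[i])) for i in range(48,172,4)])
E
```

```text
(536, 858, 3)
L [(48.0, 160), (47.0, 159), (46.0, 159), (45.0, 159), (44.0, 159), (43.0, 159), (42.0, 159), (41.0, 158), (40.0, 157), (39.0, 156), (38.0, 160), (37.0, 173), (36.0, 194), (35.0, 212), (34.0, 219), (33.0, 220), (32.0, 214), (31.0, 199), (30.0, 180), (29.0, 164), (28.0, 157), (27.0, 156), (26.0, 156), (25.0, 157), (24.0, 161), (23.0, 172), (22.0, 188), (21.0, 204), (20.0, 212), (19.0, 215), (18.0, 214)]
R [(48.0, 162), (47.0, 162), (46.0, 161), (45.0, 161), (44.0, 161), (43.0, 160), (42.0, 160), (41.0, 159), (40.0, 159), (39.0, 159), (38.0, 164), (37.0, 178), (36.0, 198), (35.0, 214), (34.0, 220), (33.0, 221), (32.0, 214), (31.0, 196), (30.0, 175), (29.0, 161), (28.0, 157), (27.0, 156), (26.0, 156), (25.0, 156), (24.0, 161), (23.0, 173), (22.0, 190), (21.0, 204), (20.0, 211), (19.0, 212), (18.0, 212)]
```

View pics/r1.png

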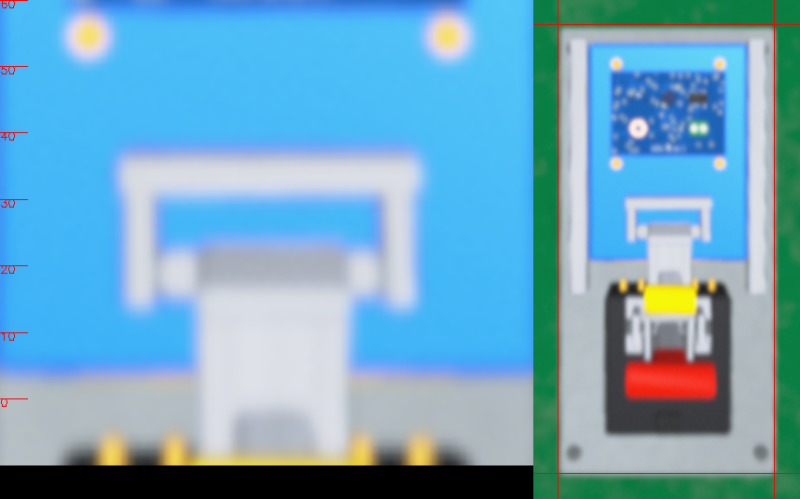

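The back wall spans y ≈ 30.5–36.5 and the rod is centred at about 18–18.5, so it sits near the -5.5 mm extreme. The gap centre is at about y 26. The plate lines agree within about 1–2 mm. Next I work out the barrel position and path.

```bash
cat >> h.py <<'E'
from scipy.optimize import fsolve
def mech(th,a):
    pin=np.array([-30-16*np.cos(th-.23),59+16*np.sin(th-.23)]); e=np.array([np.cos(a),np.sin(a)]); n=np.array([-e[1],e[0]])
    return dict(pin=pin,tip=pin+65.7*e-5.5*n,bar=pin+48*e+26*n,grip=np.array([-30-76*np.cos(th),59+76*np.sin(th)]),e=e,n=n)
def inv(key,p,g=(1.6,.3)): return fsolve(lambda q:mech(*q)[key]-np.array(p),g)
def jig(P): return (P-O)@RJ*1e3
def wpt(s,u,v,z):
    K,V=s["mtx"],s["view"]; dx,dy=(u-K[0,2])/K[0,0],(v-K[1,2])/K[1,1]; th=np.hypot(dx,dy)
    ray=np.array([dx/th*np.sin(th),dy/th*np.sin(th),np.cos(th)]); R,t=V[:3,:3],V[:3,3]; o=-R.T@t; w=R.T@ray
    return o+w*(z-o[2])/w[2]
E
python3 - <<'E'
from h import *
s=dict(np.load("w1.npz"))
hsv=cv2.cvtColor(s["pixels"],cv2.COLOR_BGR2HSV).astype(int);H,S,V=hsv[...,0],hsv[...,1],hsv[...,2]
roi=np.zeros((420,560),bool); roi[150:270,240:340]=1
for n,m,z in(("yel",(H>20)&(H<35)&(S>150)&(V>100)&roi,.116),("red",((H<8)|(H>172))&(S>150)&(V>80)&roi,.135)):
    n_,l,st,c=cv2.connectedComponentsWithStats(m.astype(np.uint8)); k=1+np.argmax(st[1:,4]); v,u=np.where(l==k)
    ce=[(u.min()+u.max())/2,(v.min()+v.max())/2]
    print(n,ce,st[k],jig(wpt(s,*ce,z)),"rows",jig(wpt(s,ce[0],v.min()-.5,z))[1],jig(wpt(s,ce[0],v.max()+.5,z))[1], "depth",np.median(s["range_z"][l==k]))
print("inv bar",inv("bar",(1,116)),inv("bar",(1,114)),mech(*inv("bar",(1,116))))
th=1.6
for a in(.38,.2,0,-.1,-.15,-.2,-.25,-.3,-.35):
    m=mech(th,a); rod=np.array([18.5,55])-m["pin"]; print(a,np.round(m["tip"],1),np.round(m["bar"],1),"rod along/perp",np.round([rod@m["e"],rod@m["n"]],1))
E
```

```text
yel [np.float64(283.5), np.float64(205.5)] [269 199  30  14 321] [ -0.22411475  -1.38524592 116.        ] rows 5.141774617435089 -7.985340979779886 depth 0.28767726
red [np.float64(284.0), np.float64(240.5)] [263 230  43  22 769] [  0.44094559 -28.10146793 135.        ] rows -17.92061349131018 -38.5455467849953 depth 0.2789674
inv bar [1.52573495 0.37009652] [1.41794287 0.33019455] {'pin': array([-34.34569609,  74.39853647]), 'tip': array([28.89529687, 93.03497414]), 'bar': array([  1., 116.]), 'grip': array([-33.42350568, 134.92285301]), 'e': array([0.93229244, 0.36170542]), 'n': array([-0.36170542,  0.93229244])}
0.38 [29.9 93.9] [  1.7 116.6] rod along/perp [ 40.7 -37.4]
0.2 [32.3 82.3] [  8.7 109.7] rod along/perp [ 46.8 -29.6]
0 [32.5 69.2] [ 14.8 100.7] rod along/perp [ 51.7 -19.7]
-0.1 [31.6 62.6] [17.2 95.8] rod along/perp [ 53.4 -14.4]
-0.15 [30.9 59.4] [18.2 93.2] rod along/perp [ 54.1 -11.7]
-0.2 [30.1 56.2] [19.  90.6] rod along/perp [54.6 -9. ]
-0.25 [29.1 53.1] [19.7 88. ] rod along/perp [55.  -6.3]
-0.3 [27.9 50. ] [20.3 85.3] rod along/perp [55.2 -3.5]
-0.35 [26.6 47. ] [20.8 82.6] rod along/perp [55.3 -0.8]
```

Call:
{"fn": "apply_moves", "kwargs": {
  "steps": [
    [[0,0,0,0,-7.5,0.5,8.5],[0,0,0,0,-7.5,0,8.5],[0.82,0.05,2.1,0,0,0,8.5],[0.82,0.05,2.1,0,0,0,8.5],[0.83,0.06,2.1,0,0,0,8.5],[0.83,0.06,2.1,0,0,0,8.5],[0,0,0,0,0,0,8.5],[0,0,0,0,0,0,8.5]]
  ]
}}

```text
time: 4.7
position: [0.5839, 0.0816, 0.1724]
tool_rot: [179.9, 15.0, 79.2]
ft_force: [-0.3, -0.0, 0.5]
width: 0.085
grip_force: 0.0
```

```bash
cat >> h.py <<'E'
from scipy.spatial.transform import Rotation as Ro
def st():
    o=r.get_obs(); R=Ro.from_euler("xyz",o["tool_rot"],degrees=True).as_matrix(); return o,R
def go(yz,x=0,dpt=15,v=True):
    "tool-frame shift (cm) so that the barrel/grip point, dpt mm behind the TCP, comes to jig (x,y,z) mm"
    o,R=st(); T=O+RJ@(np.array([x,*yz])/1e3)+R[:,2]*dpt/1e3
    d=R.T@(T-o["position"])*100
    if v: print("t",round(o["time"],2),"TCP jig",np.round(jig(o["position"]),1),np.round(o["tool_rot"],1),"F",np.round(o["ft_force"],1),"w",round(o["width"],4),"shift cm",np.round(d,2))
    return d
E
python3 - <<'E'
from h import *
go((-.3,116))
s=r.snapshot("wrist"); np.savez("w2.npz",**s)
hsv=cv2.cvtColor(s["pixels"],cv2.COLOR_BGR2HSV).astype(int);H,S,V=hsv[...,0],hsv[...,1],hsv[...,2]
n_,l,stt,c=cv2.connectedComponentsWithStats(((H>20)&(H<35)&(S>150)&(V>100)).astype(np.uint8))
k=1+np.argmax(stt[1:,4]); print(stt[k]); x,y,w,h=stt[k][:4]
for z in(.114,.116,.118): print(jig(wpt(s,x+w/2-.5,y+h/2-.5,z)),jig(wpt(s,x+w/2,y-.5,z))[1],jig(wpt(s,x+w/2,y+h-.5,z))[1])
v,u=np.where(l==k); d=s["range_z"][l==k]; print(np.percentile(d,[2,50,98]))
# plate corners check on plane z=10
b=rect(s,61,-40,40,-10,60,.14); cv2.imwrite("pics/r2.png",np.hstack([b[:420],s["pixels"]])[:, :]) ; print(b.shape)
cv2.imwrite("pics/w2.png",s["pixels"])
E
```

```text
t 4.7 TCP jig [  2.4   5.9 172.4] [179.9  15.   79.2] F [-0.3 -0.   0.5] w 0.085 shift cm [ 0.86 -0.24  7.11]
[260 212  37  20 658]
[  0.41081728  -3.83962569 114.        ] 3.7097599685859213 -11.697319361846903
[  0.43471971  -2.56397871 116.        ] 4.900554973622834 -10.333355150851439
[  0.45862214  -1.28833173 118.        ] 6.091349978659715 -8.969390939855998
[0.19882851 0.20063935 0.20496686]
(500, 572, 3)
```

View pics/w2.png

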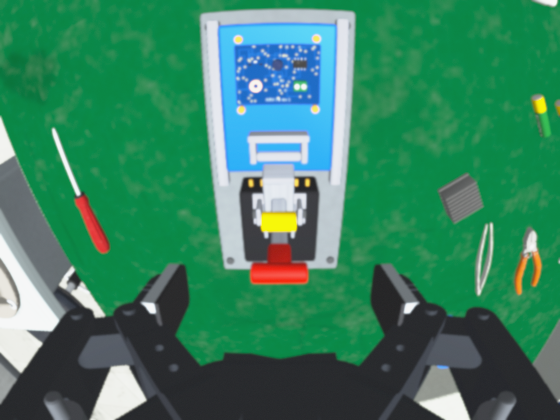

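The view shows the open fingers straddling the latch plane, with the barrel at (279,222), the grip at (279,273) and the keeper at (278,150). The way is clear, so I go down and pinch.

Call:
{"fn": "apply_moves", "kwargs": {
  "steps": [
    [[0.4,-0.1,1.5,0,0,-0.5,8.5],[0.4,-0.1,1.5,0,0,0,8.5],[0,0,1.5,0,0,0,8.5],[0,0,1.5,0,0,0,7],[0,0,1,0,0,0,5],[0,0,0,0,0,0,4]]
  ]
}}

```text
time: 5.35
position: [0.5786, 0.0715, 0.0999]
tool_rot: [-179.7, 15.1, 79.8]
ft_force: [-0.1, -0.5, -0.2]
width: 0.0437
grip_force: 0.0
```

```bash
python3 - <<'E'
from h import *
go((-.8,117))
s=r.snapshot("wrist"); np.savez("w3.npz",**s); cv2.imwrite("pics/w3.png",cv2.resize(s["pixels"][120:400,160:420],None,fx=2,fy=2))
E
```

```text
t 5.35 TCP jig [-1.1 -4.9 99.9] [-179.7   15.1   79.8] F [-0.1 -0.5 -0.2] w 0.0437 shift cm [-0.05  0.1  -0.26]
```

View pics/w3.png

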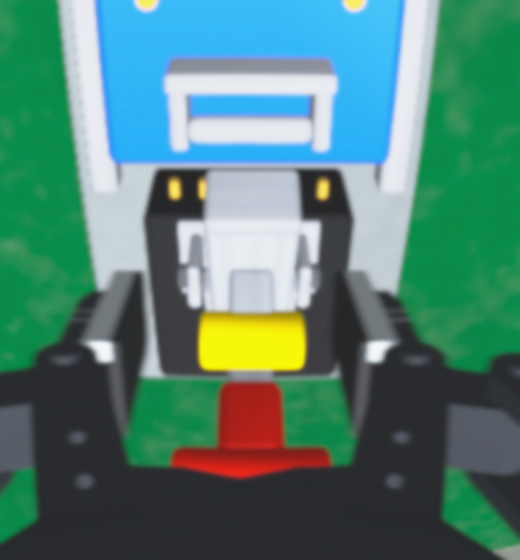

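The fingers straddle the barrel (crop (252,340)), and the keeper rod now shows clearly at crop (250,130). I close the fingers.

Call:
{"fn": "apply_moves", "kwargs": {
  "steps": [
    [[-0.05,0.1,-0.2,0,0,0,3],[0,0,0,0,0,0,2.4],[0,0,0,0,0,0,2],[0,0,0,0,0,0,1.8],[0,0,0,0,0,0,1.8],[0,0,0,0,0,0,1.8]]
  ]
}}

```text
time: 6.0
position: [0.5815, 0.0734, 0.1046]
tool_rot: [-180.0, 14.9, 79.8]
ft_force: [1.6, 1.8, 3.3]
width: 0.02
grip_force: 58.6
```

```bash
python3 - <<'E'
from h import *
go((-.8,117))
s=dict(np.load("w3.npz"))
for nm,row in(("rod top",118),("rod bot",143),("wall top back",60),("wall top front",76)):
    z={"r":.057,"w":.061}[nm[0]]; print(nm,np.round(jig(wpt(s,160+125,120+row/2,z)),1))
g=cv2.cvtColor(rect(s,57,-40,40,-10,60,.25),cv2.COLOR_BGR2GRAY).astype(int)
print([(60-i*.25,int(g[i,int(26/.25):int(54/.25)].mean())) for i in range(60,190,3)])
m1=mech(*inv("bar",(-.3,116.5))); print(inv("bar",(-.3,116.5)),m1["grip"])
for tz in(70,66,62,60,58,56,54,52,50,48,46):
    q=inv("tip",(27.3,tz),(1.55,0)); m=mech(*q); rod=np.array([19,55])-m["pin"]; print(tz,np.round(q,2),np.round(m["bar"],1),np.round([rod@m["e"],rod@m["n"]],1))
E
```

```text
t 6.0 TCP jig [  1.5  -2.6 104.6] [-180.    14.9   79.8] F [1.6 1.8 3.3] w 0.02 shift cm [-0.15 -0.15  0.26]
rod top [ 0.8 22.8 57. ]
rod bot [ 0.9 15.1 57. ]
wall top back [ 0.7 41.3 61. ]
wall top front [ 0.7 36.8 61. ]
[(45.0, 152), (44.25, 152), (43.5, 151), (42.75, 151), (42.0, 152), (41.25, 154), (40.5, 148), (39.75, 141), (39.0, 141), (38.25, 143), (37.5, 146), (36.75, 157), (36.0, 197), (35.25, 226), (34.5, 232), (33.75, 234), (33.0, 235), (32.25, 235), (31.5, 235), (30.75, 225), (30.0, 186), (29.25, 154), (28.5, 147), (27.75, 147), (27.0, 147), (26.25, 147), (25.5, 147), (24.75, 147), (24.0, 155), (23.25, 177), (22.5, 207), (21.75, 224), (21.0, 231), (20.25, 232), (19.5, 233), (18.75, 233), (18.0, 233), (17.25, 233), (16.5, 229), (15.75, 214), (15.0, 180), (14.25, 152), (13.5, 144), (12.75, 143)]
[1.49214335 0.38882505] [-35.9714647  134.76504213]
70 [1.23 0.05] [  8.2 100.7] [ 56.7 -20.1]
66 [ 1.26 -0.02] [10.2 97.8] [ 57.6 -16.6]
62 [ 1.3  -0.08] [12.3 94.9] [ 58.  -13.2]
60 [ 1.33 -0.12] [13.5 93.4] [ 58.1 -11.4]
58 [ 1.36 -0.15] [14.6 91.8] [58.  -9.7]
56 [ 1.4  -0.19] [15.8 90.3] [57.7 -8. ]
54 [ 1.45 -0.22] [17.1 88.7] [57.4 -6.4]
52 [ 1.5  -0.26] [18.3 87. ] [56.9 -4.7]
50 [ 1.55 -0.3 ] [19.6 85.3] [56.3 -3.2]
48 [ 1.61 -0.33] [20.9 83.6] [55.6 -1.6]
46 [ 1.68 -0.37] [22.2 81.8] [54.7 -0.1]
```

Call:
{"fn": "apply_moves", "kwargs": {
  "steps": [
    [[0.3,0,0.3,0,0,0,1.8],[0.3,0,0.3,0,0,0,1.8],[0.3,0,0.3,0,0,0,1.8],[0.3,0,0.3,0,0,0,1.8],[0.3,0,0.3,0,0,0,1.8],[0,0,0,0,0,0,1.8],[0,0,0,0,0,0,1.8]]
  ]
}}

```text
time: 6.7
position: [0.583, 0.0825, 0.0853]
tool_rot: [-179.9, 15.0, 79.8]
ft_force: [4.3, -0.3, 0.3]
width: 0.0199
grip_force: 58.6
```

```bash
python3 - <<'E'
from h import *
go((10.2,97.8))
s=r.snapshot("wrist"); np.savez("w4.npz",**s); cv2.imwrite("pics/w4.png",cv2.resize(s["pixels"][120:380,180:400],None,fx=2.2,fy=2.2))
print("cam jig",jig(-s["view"][:3,:3].T@s["view"][:3,3]))
E
```

```text
t 6.7 TCP jig [ 1.3  6.7 85.3] [-179.9   15.    79.8] F [ 4.3 -0.3  0.3] w 0.0199 shift cm [ 0.02 -0.13  0.2 ]
cam jig [  0.65880754 110.47203421 204.74587267]
```

View pics/w4.png

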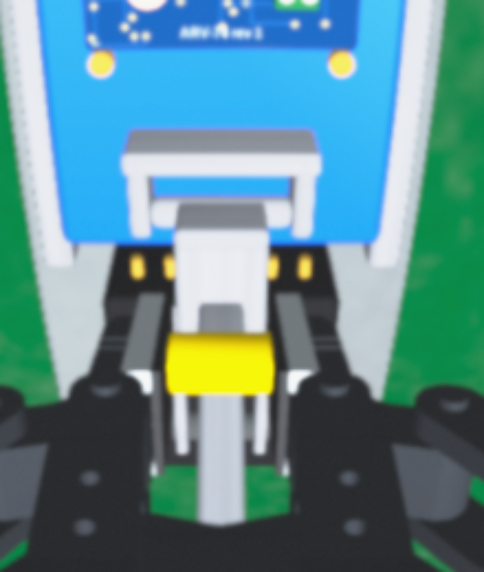

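The hook's outer face shows at crop rows 203–232, with the rod's ends at row 213 and the wall top at rows 152–172. I compare that with the model projection.

```bash
python3 - <<'E'
from h import *
s=dict(np.load("w4.npz"))
def row(y,z,x=0): u,v=proj(s,O+RJ@(np.array([x,y,z])/1e3)); return round(float((v-120)*2.2),1)
for k in(18.5,19,20): print(k,"wall top",row(k+12.5,61),row(k+18.5,61),"rod +-",row(k+4,55),row(k-3,57.6))
for db in((0,0),(0,-2),(-1,0),(-1,1),(-2,0),(0,2),(-2,2)):
    q=inv("bar",np.array((8.7,97.3))+db,(1.3,0)); m=mech(*q); o=m["tip"]+2.5*m["e"]; b=m["tip"]+2.5*m["e"]+15*m["n"]
    bb=m["bar"]; print(db,np.round(q,2),"tip",np.round(m["tip"],1),"tip out row",row(*o),"corner top row",row(*b),"barrel rows",row(bb[0]+5,bb[1]+4.2),row(bb[0]-6,bb[1]+2.5))
E
```

```text
18.5 wall top 178.2 154.9 rod +- 196.9 226.9
19 wall top 176.3 152.9 rod +- 195.1 225.2
20 wall top 172.4 149.0 rod +- 191.5 221.7
(0, 0) [ 1.16 -0.01] tip [26.1 65.6] tip out row 197.5 corner top row 233.4 barrel rows 355.6 388.3
(0, -2) [ 1.1  -0.04] tip [25.1 63.1] tip out row 195.3 corner top row 228.7 barrel rows 348.8 381.5
(-1, 0) [1.1 0. ] tip [25.4 65.8] tip out row 200.4 corner top row 237.3 barrel rows 359.3 391.6
(-1, 1) [1.13 0.02] tip [25.9 67.1] tip out row 201.6 corner top row 239.8 barrel rows 362.8 395.0
(-2, 0) [1.05 0.01] tip [24.8 66. ] tip out row 203.3 corner top row 241.1 barrel rows 362.9 394.8
(0, 2) [1.22 0.02] tip [27.  68.1] tip out row 199.8 corner top row 238.4 barrel rows 362.6 395.1
(-2, 2) [1.11 0.04] tip [25.7 68.6] tip out row 206.0 corner top row 246.4 barrel rows 369.9 401.7
```

Call:
{"fn": "apply_moves", "kwargs": {
  "steps": [
    [[0.17,-0.05,0.08,0,0,0,1.8],[0.18,-0.05,0.08,0,0,0,1.8],[0.18,0,0.07,0,0,0,1.8],[0,0,0,0,0,0,1.8],[0,0,0,0,0,0,1.8]]
  ]
}}

```text
time: 7.25
position: [0.5832, 0.0854, 0.0818]
tool_rot: [-180.0, 15.1, 79.7]
ft_force: [7.8, -3.7, -1.3]
width: 0.02
grip_force: 58.7
```

```bash
cat >> h.py <<'E'
def bar(off=(1.1,13.2)):
    o,R=st(); p=jig(o["position"]); b=p[1:]+np.array(off); q=inv("bar",b,(1.35,-.15)); m=mech(*q)
    print("t",round(o["time"],2),"bar",np.round(b,1),"q",np.round(q,2),"tip",np.round(m["tip"],1),"F jig",np.round(RJ.T@o["ft_force"],1))
    return b
E
python3 - <<'E'
from h import *
b=bar()
for tz in(58,54,50,47):
    m=mech(*inv("tip",(27.4,tz),(1.5,-.2))); d=m["bar"]-b; print(tz,m["bar"],"tool x,z mm",.966*d[0]-.259*d[1],-.259*d[0]-.966*d[1])
s=r.snapshot("wrist"); np.savez("w5.npz",**s); cv2.imwrite("pics/w5.png",cv2.resize(s["pixels"][140:330,200:370],None,fx=3,fy=3))
E
```

```text
t 7.25 bar [10.6 95. ] q [ 1.2  -0.07] tip [26.2 62.4] F jig [ 8.3 -2.3 -1.3]
58 [14.75713654 91.84816101] tool x,z mm 4.8278514124965115 2.0004751545508546
54 [17.19623645 88.66155232] tool x,z mm 8.009353576086605 4.447012266049364
50 [19.72692708 85.3081287 ] tool x,z mm 11.322537441254743 7.030970618768979
47 [21.65094691 82.67195521] tool x,z mm 13.863909525108598 9.079193070827989
```

View pics/w5.png

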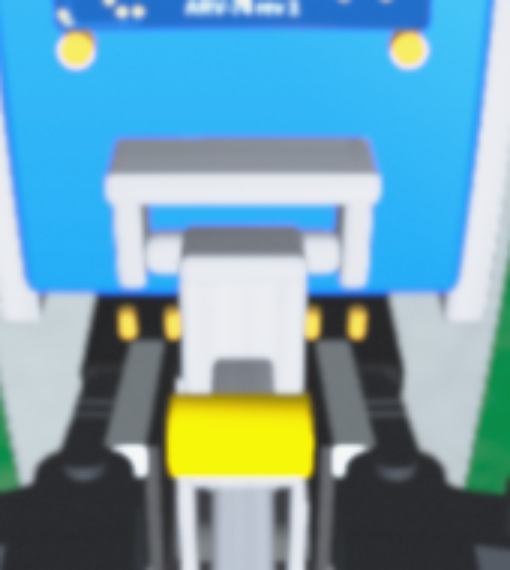

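```bash
python3 - <<'E'
from h import *
s=dict(np.load("w5.npz"))
def row(y,z,x=0): u,v=proj(s,O+RJ@(np.array([x,y,z])/1e3)); return round(float((v-140)*3),1)
k=19.2; print("wall",row(k+12.5,61),row(k+18.5,61),"rod back/front",[row(k+4*np.cos(t),55+4*np.sin(t)) for t in(.3,.6,.9,2.4,2.8)])
for db in((0,0),(-1,0),(-1,1),(-2,0),(-2,1),(-3,0),(-3,1)):
    q=inv("bar",np.array((10.6,95))+db,(1.2,0)); m=mech(*q); o=m["tip"]+2.5*m["e"]; b=o+15*m["n"]; bb=m["bar"]
    print(db,np.round(q,2),"tip",np.round(m["tip"],1),"tip out row",row(*o),"corner",row(*b),"bar",min(row(bb[0]+6.5*np.cos(t),bb[1]+6.5*np.sin(t)) for t in np.arange(0,3.2,.1)),max(row(bb[0]+6.5*np.cos(t),bb[1]+6.5*np.sin(t)) for t in np.arange(0,3.2,.1)))
E
```

```text
wall 203.9 172.2 rod back/front [232.8, 238.6, 245.3, 269.7, 269.2]
(0, 0) [ 1.2  -0.07] tip [26.2 62.4] tip out row 223.3 corner 268.7 bar 407.8 482.5
(-1, 0) [ 1.14 -0.06] tip [25.5 62.6] tip out row 227.2 corner 273.8 bar 412.8 487.0
(-1, 1) [ 1.17 -0.04] tip [26.  63.8] tip out row 228.8 corner 277.1 bar 417.4 491.8
(-2, 0) [ 1.09 -0.04] tip [24.9 62.8] tip out row 231.0 corner 278.9 bar 417.8 491.4
(-2, 1) [ 1.12 -0.03] tip [25.4 64. ] tip out row 232.7 corner 282.3 bar 422.4 496.3
(-3, 0) [ 1.03 -0.03] tip [24.3 63. ] tip out row 234.8 corner 284.0 bar 422.7 495.9
(-3, 1) [ 1.06 -0.02] tip [24.8 64.2] tip out row 236.6 corner 287.5 bar 427.3 500.7
```

Call:
{"fn": "apply_moves", "kwargs": {
  "steps": [
    [[0.16,0.1,0.05,0,0,0,1.8],[0.16,0.1,0.05,0,0,0,1.8],[0.16,0.05,0.05,0,0,0,1.8],[0,0,0.05,0,0,0,1.8],[0,0,0,0,0,0,1.8]]
  ]
}}

```text
time: 7.8
position: [0.5845, 0.09, 0.0782]
tool_rot: [-179.8, 15.1, 79.8]
ft_force: [0.3, -5.4, -2.5]
width: 0.0202
grip_force: 58.7
```

```bash
python3 - <<'E'
from h import *
b=bar()
for tz in(58,54,50,47):
    m=mech(*inv("tip",(27.4,tz),(1.5,-.2))); d=m["bar"]-b; print(tz,m["bar"],"tool x,z mm",.966*d[0]-.259*d[1],-.259*d[0]-.966*d[1])
E
```

```text
t 7.8 bar [15.4 91.4] q [ 1.4  -0.17] tip [27.6 57.4] F jig [ 1.2 -5.2 -2.5]
58 [14.75713654 91.84816101] tool x,z mm -0.6799508963041747 -0.24630294417228069
54 [17.19623645 88.66155232] tool x,z mm 2.501551267285919 2.200234167326229
50 [19.72692708 85.3081287 ] tool x,z mm 5.814735132454056 4.784192520045845
47 [21.65094691 82.67195521] tool x,z mm 8.356107216307912 6.832414972104854
```

Call:
{"fn": "apply_moves", "kwargs": {
  "steps": [
    [[0.12,0,0.11,0,0,0,1.8],[0.12,0,0.11,0,0,0,1.8],[0,0,0,0,0,0,1.8],[0,0,0,0,0,0,1.8]]
  ]
}}

```text
time: 8.2
position: [0.5848, 0.0907, 0.0761]
tool_rot: [-179.8, 15.2, 79.7]
ft_force: [-1.6, -7.4, 2.9]
width: 0.0204
grip_force: 59.2
```

```bash
python3 - <<'E'
from h import *
b=bar()
for tz in(54,50,47):
    m=mech(*inv("tip",(27.4,tz),(1.5,-.2))); d=m["bar"]-b; print(tz,m["bar"],"tool x,z mm",.966*d[0]-.259*d[1],-.259*d[0]-.966*d[1])
s=r.snapshot("wrist"); np.savez("w6.npz",**s); cv2.imwrite("pics/w6.png",cv2.resize(s["pixels"][140:330,200:370],None,fx=3,fy=3))
E
```

```text
t 8.2 bar [16.1 89.3] q [ 1.4  -0.21] tip [26.9 54.8] F jig [-0.2 -7.5  2.9]
54 [17.19623645 88.66155232] tool x,z mm 1.2133882560409197 0.3357971877544205
50 [19.72692708 85.3081287 ] tool x,z mm 4.526572121209058 2.919755540474036
47 [21.65094691 82.67195521] tool x,z mm 7.067944205062913 4.967977992533045
```

View pics/w6.png

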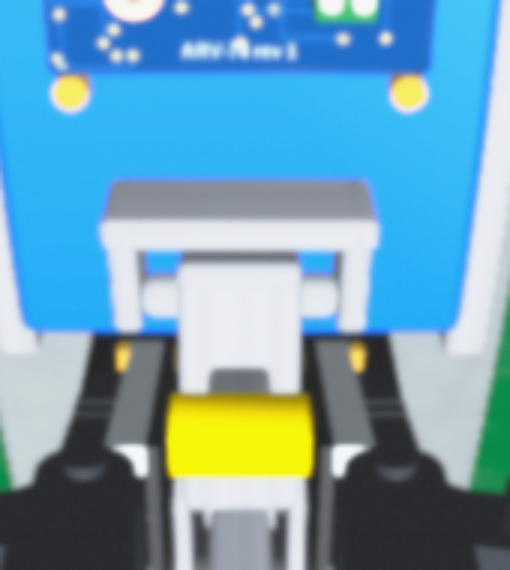

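The hook has entered the gap: its outer face disappears behind the wall edge at crop row 250. The -y force suggests it is brushing the wall, so I ease toward the rod while lowering.

```bash
python3 - <<'E'
from h import *
b=bar()
for ty,tz in((26.2,54),(26,52),(25.8,50),(25.5,48),(25.3,46)):
    q=inv("tip",(ty,tz),(1.4,-.2)); m=mech(*q); d=m["bar"]-b; rod=np.array([19.2,55])-m["pin"]; print(tz,np.round(q,2),m["bar"],"tool x,z mm",.966*d[0]-.259*d[1],-.259*d[0]-.966*d[1],"rod al/perp",rod@m["e"],rod@m["n"])
E
```

```text
t 8.25 bar [16.1 89.3] q [ 1.4  -0.21] tip [27.  54.9] F jig [ 0.4 -7.4  2.8]
54 [ 1.36 -0.22] [15.68328749 88.56788622] tool x,z mm -0.22333056275744922 0.8472395989155737 rod al/perp 58.64865363412338 -6.0277446621647295
52 [ 1.4  -0.25] [16.72599448 86.92181011] tool x,z mm 1.2102581017386944 2.1672880109574946 rod al/perp 58.36631001275201 -4.292941107096439
50 [ 1.44 -0.29] [17.80396344 85.23639311] tool x,z mm 2.6880991287096063 3.5162068727678326 rod al/perp 57.94934651508147 -2.586690789375667
48 [ 1.48 -0.33] [18.78929251 83.50361115] tool x,z mm 4.088717532066326 4.934874014408763 rod al/perp 57.494055298140836 -0.8791265381924931
46 [ 1.54 -0.36] [19.9231253  81.72994848] tool x,z mm 5.643378641939831 6.354569462924541 rod al/perp 56.80445671672709 0.7513446310715518
```

Call:
{"fn": "apply_moves", "kwargs": {
  "steps": [
    [[-0.04,0,0.07,0,0,0,1.8],[0.02,0,0.07,0,0,0,1.8],[0.02,0,0.07,0,0,0,1.8],[0,0,0,0,0,0,1.8]]
  ]
}}

```text
time: 8.65
position: [0.5849, 0.0908, 0.0749]
tool_rot: [-179.8, 15.2, 79.7]
ft_force: [-1.8, -6.7, 5.9]
width: 0.0207
grip_force: 59.7
```

```bash
python3 -c "
from h import *
bar()"
```

```text
t 8.65 bar [16.2 88.1] q [ 1.39 -0.23] tip [26.3 53.3] F jig [-0.6 -6.9  5.9]
```

Call:
{"fn": "apply_moves", "kwargs": {
  "steps": [
    [[-0.08,0,0.02,0,0,0,1.8],[-0.08,0,0.02,0,0,0,1.8],[0,0,0,0,0,0,1.8],[0,0,0,0,0,0,1.8]]
  ]
}}

```text
time: 9.05
position: [0.5849, 0.0906, 0.0749]
tool_rot: [-179.9, 15.1, 79.8]
ft_force: [-1.7, -3.3, 5.9]
width: 0.0201
grip_force: 59.6
```

```bash
python3 - <<'E'
from h import *
bar()
s=r.snapshot("wrist"); np.savez("w7.npz",**s)
v=s["pixels"]
def row(y,z,x=0): u,w=proj(s,O+RJ@(np.array([x,y,z])/1e3)); return round(float((w-140)*3),1)
k=19.2; print("wall",row(k+12.5,61),row(k+18.5,61)); g=cv2.cvtColor(v,cv2.COLOR_BGR2GRAY)[140:330,200:370]
print("x=0 col",[(3*i,int(g[i,78:82].mean())) for i in range(50,110,2)]); print("x side",[(3*i,int(g[i,52:56].mean())) for i in range(50,110,2)])
E
```

```text
t 9.05 bar [16.1 88.1] q [ 1.38 -0.23] tip [26.2 53.4] F jig [-1.1 -3.6  5.9]
wall 254.5 223.1
x=0 col [(150, 148), (156, 148), (162, 147), (168, 148), (174, 148), (180, 153), (186, 142), (192, 141), (198, 141), (204, 144), (210, 145), (216, 148), (222, 183), (228, 229), (234, 234), (240, 235), (246, 235), (252, 205), (258, 125), (264, 183), (270, 227), (276, 234), (282, 235), (288, 234), (294, 235), (300, 235), (306, 235), (312, 235), (318, 235), (324, 235)]
x side [(150, 148), (156, 147), (162, 148), (168, 148), (174, 148), (180, 153), (186, 141), (192, 139), (198, 139), (204, 142), (210, 144), (216, 148), (222, 183), (228, 229), (234, 233), (240, 234), (246, 234), (252, 211), (258, 153), (264, 143), (270, 143), (276, 143), (282, 177), (288, 218), (294, 230), (300, 233), (306, 234), (312, 233), (318, 214), (324, 155)]
```

Call:
{"fn": "apply_moves", "kwargs": {
  "steps": [
    [[0.05,0,0.09,0,0,0,1.8],[0.05,0,0.09,0,0,0,1.8],[0,0,0,0,0,0,1.8],[0,0,0,0,0,0,1.8]]
  ]
}}

```text
time: 9.5
position: [0.5849, 0.0908, 0.0728]
tool_rot: [-179.8, 15.1, 79.8]
ft_force: [-1.8, -5.0, 5.7]
width: 0.0202
grip_force: 59.7
```

```bash
python3 -c "
from h import *
bar()"
```

```text
t 9.5 bar [16.2 86. ] q [ 1.36 -0.26] tip [25.1 51. ] F jig [-0.9 -5.2  5.7]
```

Call:
{"fn": "apply_moves", "kwargs": {
  "steps": [
    [[0.1,0,0.06,0,0,0,1.8],[0.1,0,0.06,0,0,0,1.8],[0.1,0,0.06,0,0,0,1.8],[0,0,0,0,0,0,1.8]]
  ]
}}

```text
time: 9.9
position: [0.585, 0.0908, 0.0707]
tool_rot: [-179.8, 15.3, 79.7]
ft_force: [-3.3, -9.2, 9.8]
width: 0.0198
grip_force: 59.9
```

```bash
python3 -c "
from h import *
bar()"
```

```text
t 9.9 bar [16.3 83.9] q [ 1.33 -0.3 ] tip [23.9 48.5] F jig [-1.6 -9.6  9.8]
```

Call:
{"fn": "apply_moves", "kwargs": {
  "steps": [
    [[0,0,0,0,0,0,2.6],[0,0,0,0,0,0,4],[0,0,0,0,0,0,6],[0,0,0,0,0,0,8],[0,0,-1.5,0,0,0,8.5],[0,0,-2.5,0,0,0,8.5],[0,0,-3,0,0,0,8.5],[0,0,-3,0,0,0,8.5],[0,0,-2,0,0,0,8.5],[0,0,0,0,0,0,8.5]]
  ]
}}

```text
time: 10.9
position: [0.5935, 0.1269, 0.1897]
tool_rot: [179.8, 14.7, 79.8]
ft_force: [0.3, 1.0, -0.1]
width: 0.0851
grip_force: 0.0
```

```bash
cat >> h.py <<'E'
from scipy.optimize import least_squares
def blobs(s):
    hsv=cv2.cvtColor(s["pixels"],cv2.COLOR_BGR2HSV).astype(int);H,S,V=hsv[...,0],hsv[...,1],hsv[...,2]; out={}
    u0,v0=[float(t) for t in proj(s,O+RJ@np.array([0,-.015,.09]))]
    vv,uu=np.mgrid[0:420,0:560]; roi=(abs(uu-u0)<50)&(abs(vv-v0)<110)
    for n,m in(("yel",(H>20)&(H<35)&(S>150)&(V>100)),("red",((H<8)|(H>172))&(S>150)&(V>80))):
        _,l,stt,_=cv2.connectedComponentsWithStats((m&roi).astype(np.uint8))
        if len(stt)>1: k=1+np.argmax(stt[1:,4]); out[n]=(stt[k].tolist(),np.median(s["range_z"][l==k]))
    return out
def cyl(s,c,rad):
    t=np.arange(0,6.3,.1); P=np.stack([0*t,c[0]+rad*np.cos(t),c[1]+rad*np.sin(t)],-1)/1e3
    v=proj(s,O+P@RJ.T)[1]; return v.min(),v.max()
E
python3 - <<'E'
from h import *
go((16,84))
s=r.snapshot("wrist"); np.savez("w8.npz",**s); B=blobs(s); print(B)
w=s["pixels"]; print(jig(-s["view"][:3,:3].T@s["view"][:3,3]))
for a in((16,84),(17,83),(18,82),(15,85)): print(a,cyl(s,a,6.5))
for th in(1.2,1.3,1.4,1.5,1.6): m=mech(th,0); print(th,m["grip"],cyl(s,m["grip"],7))
def row(y,z): return float(proj(s,O+RJ@(np.array([0,y,z])/1e3))[1])
print("wall",row(31.7,61),row(37.7,61))
g=cv2.cvtColor(w,cv2.COLOR_BGR2GRAY); u0=int(proj(s,O+RJ@np.array([0,.025,.061]))[0])
print(u0,[(i,int(g[i,u0-2:u0+3].mean()),int(g[i,u0-16:u0-13].mean()))for i in range(110,200,2)])
E
```

```text
t 10.9 TCP jig [  3.8  52.2 189.7] [179.8  14.7  79.8] F [ 0.3  1.  -0.1] w 0.0851 shift cm [-0.82 -0.43 12.64]
{'yel': ([260, 211, 34, 15, 436], np.float32(0.2596425)), 'red': ([254, 286, 45, 37, 1070], np.float32(0.24882989))}
[  2.35917203 155.44628081 309.6756406 ]
(16, 84) (np.float64(210.4080194037669), np.float64(226.33157049370288))
(17, 83) (np.float64(208.73102465864415), np.float64(224.63804591352778))
(18, 82) (np.float64(207.05864698505556), np.float64(222.94832094314114))
(15, 85) (np.float64(212.08877669658114), np.float64(228.02881535103919))
1.2 [-57.53918934 129.83497053] (np.float64(312.997015800172), np.float64(329.315484136706))
1.3 [-50.32991098 132.23042209] (np.float64(309.4135305688286), np.float64(326.1521052100824))
1.4 [-42.91750286 133.89417948] (np.float64(304.804177548373), np.float64(321.97354726481603))
1.5 [-35.37602733 134.80961898] (np.float64(299.1702062181041), np.float64(316.7593015294773))
1.6 [-27.78083631 134.96759383] (np.float64(292.5300959901704), np.float64(310.51467771429634))
wall 188.53599882813336 182.18690252033798
275 [(110, 109, 116), (112, 118, 126), (114, 115, 143), (116, 94, 108), (118, 63, 99), (120, 82, 90), (122, 89, 94), (124, 89, 95), (126, 90, 94), (128, 110, 95), (130, 134, 95), (132, 123, 115), (134, 122, 182), (136, 167, 235), (138, 153, 243), (140, 110, 243), (142, 121, 238), (144, 111, 173), (146, 107, 99), (148, 153, 95), (150, 179, 95), (152, 130, 97), (154, 123, 119), (156, 147, 146), (158, 149, 150), (160, 149, 149), (162, 148, 149), (164, 148, 148), (166, 148, 148), (168, 148, 148), (170, 148, 148), (172, 147, 146), (174, 148, 147), (176, 149, 149), (178, 138, 136), (180, 141, 140), (182, 180, 177), (184, 227, 227), (186, 231, 230), (188, 215, 214), (190, 217, 153), (192, 231, 144), (194, 232, 155), (196, 233, 199), (198, 233, 226)]
```

Numbers now give lever ≈1.38, slope ≈-0.33 and tip at about (23.9, 47), behind and below the rod, so the hook is in. Next I go to the red grip with the tool vertical.

Call:
{"fn": "apply_moves", "kwargs": {
  "steps": [
    [[0,0,0,0,7.5,0,8.5],[0,0,0,0,7.5,0,8.5],[-2.4,-0.1,0,0,0,0,8.5],[-2.4,-0.1,0,0,0,0,8.5],[-2.4,-0.1,0,0,0,0,8.5],[-2.4,-0.1,0,0,0,0,8.5],[0,0,0,0,0,0,8.5],[0,0,0,0,0,0,8.5]]
  ]
}}

```text
time: 11.75
position: [0.5702, 0.0299, 0.1847]
tool_rot: [-179.8, 0.0, 79.7]
ft_force: [-0.3, -0.0, -0.1]
width: 0.0847
grip_force: 0.0
```

```bash
python3 - <<'E'
from h import *
go((-44.4,133.6),dpt=12)
s=r.snapshot("wrist"); np.savez("w9.npz",**s); B=blobs(s); print(B)
for th in(1.3,1.4,1.5): m=mech(th,0); print(th,cyl(s,m["grip"],7))
x,y,w,h=B["red"][0][:4]; print(jig(wpt(s,x+w/2-.5,y+h-8,.135)))
hsv=cv2.cvtColor(s["pixels"],cv2.COLOR_BGR2HSV).astype(int); m=((hsv[...,0]<8)|(hsv[...,0]>172))&(hsv[...,1]>150)&(hsv[...,2]>80)
print([(i,int(m[i,x:x+w].sum())) for i in range(y,y+h)])
for a in((16,84),(17,83),(18,82)): print(a,cyl(s,a,6.5))
E
```

```text
t 11.75 TCP jig [ -1.9 -47.4 184.7] [-179.8    0.    79.7] F [-0.3 -0.  -0.1] w 0.0847 shift cm [0.3  0.21 6.31]
{'yel': ([271, 121, 28, 16, 432], np.float32(0.22973342)), 'red': ([256, 206, 60, 34, 1593], np.float32(0.19880846))}
1.3 (np.float64(226.33091397857973), np.float64(248.19781291679942))
1.4 (np.float64(215.9451391807075), np.float64(238.2628073558124))
1.5 (np.float64(204.66663868820268), np.float64(227.32900402448817))
[  0.64832363 -45.78432128 135.        ]
[(206, 21), (207, 21), (208, 23), (209, 23), (210, 23), (211, 23), (212, 23), (213, 23), (214, 23), (215, 24), (216, 25), (217, 50), (218, 55), (219, 57), (220, 58), (221, 58), (222, 59), (223, 59), (224, 60), (225, 60), (226, 60), (227, 60), (228, 60), (229, 60), (230, 60), (231, 60), (232, 60), (233, 60), (234, 60), (235, 59), (236, 58), (237, 58), (238, 56), (239, 54)]
(16, 84) (np.float64(121.17519450133142), np.float64(138.54375455245804))
(17, 83) (np.float64(119.84780005544182), np.float64(137.14696412073056))
(18, 82) (np.float64(118.53129677339328), np.float64(135.76101956828325))
```

Call:
{"fn": "apply_moves", "kwargs": {
  "steps": [
    [[0.18,0.12,1.5,0,0,0,8.5],[0.17,0.12,1.6,0,0,0,8.5],[0,0,1.6,0,0,0,8],[0,0,1.6,0,0,0,6.5],[0,0,0,0,0,0,5],[0,0,0,0,0,0,4],[0,0,0,0,0,0,3.3],[0,0,0,0,0,0,3.3],[0,0,0,0,0,0,3.3],[0,0,0,0,0,0,3.3]]
  ]
}}

```text
time: 12.8
position: [0.5742, 0.0335, 0.1229]
tool_rot: [-180.0, -0.0, 79.8]
ft_force: [3.0, 1.5, -4.3]
width: 0.0343
grip_force: 60.2
```

```bash
cat >> h.py <<'E'
def lev():
    o,R=st(); p=jig(o["position"]); print("t",round(o["time"],2),"TCP jig",np.round(p,1),"F jig",np.round(RJ.T@o["ft_force"],1),"w",round(o["width"],4)); return p
E
python3 - <<'E'
from h import *
p=lev(); off=mech(1.39,0)["grip"]-p[1:]; print("off",off)
ths=np.arange(1.39,-.01,-.0993); G=np.array([mech(t,0)["grip"] for t in ths]); d=np.diff(G,axis=0)/10
for t,x in zip(ths[1:],d): print(round(t,2),np.round([x[0],-x[1]],2))
E
```

```text
t 12.8 TCP jig [  1.4 -43.1 122.9] F jig [ 2.7  2.  -4.3] w 0.0343
off [-0.54979627 10.86528239]
1.29 [-0.73  0.17]
1.19 [-0.71  0.24]
1.09 [-0.69  0.31]
0.99 [-0.65  0.38]
0.89 [-0.61  0.44]
0.79 [-0.56  0.5 ]
0.69 [-0.51  0.55]
0.6 [-0.45  0.6 ]
0.5 [-0.39  0.64]
0.4 [-0.33  0.68]
0.3 [-0.26  0.71]
0.2 [-0.19  0.73]
0.1 [-0.11  0.75]
-0.0 [-0.04  0.75]
```

Call:
{"fn": "apply_moves", "kwargs": {
  "steps": [
    [[-0.37,0,0.08,0,0,0,3.3],[-0.36,0,0.09,0,0,0,3.3],[-0.36,0,0.12,0,0,0,3.3],[-0.35,0,0.12,0,0,0,3.3],[-0.35,0,0.15,0,0,0,3.3],[-0.34,0,0.16,0,0,0,3.3],[0,0,0,0,0,0,3.3]]
  ]
}}

```text
time: 13.5
position: [0.5702, 0.0117, 0.1152]
tool_rot: [-179.9, 0.0, 79.7]
ft_force: [5.2, 0.5, -1.6]
width: 0.0345
grip_force: 60.5
```

```bash
cat >> h.py <<'E'
def carr(name):
    "wall shift seen by the wrist camera: best match of bright wall-top band at jig x=+-12..16"
    s=r.snapshot("wrist"); np.savez(name+".npz",**s); g=cv2.cvtColor(rect(s,61,-40,40,-10,60,.25),cv2.COLOR_BGR2GRAY).astype(int)
    b=rect(s,45,-40,40,-20,120,.25)
    col=g[:,int(25/.25):int(29/.25)].mean(1); print("wall band",[(60-i*.25,int(col[i])) for i in range(60,200,4)]); B=blobs(s); print(B)
    return s
E
python3 - <<'E'
from h import *
p=lev(); g=p[1:]+np.array([-.55,10.87]); print("lever",np.arctan2(g[1]-59,-30-g[0]),"rad",np.hypot(g[1]-59,-30-g[0])); carr("w10")
E
```

```text
t 13.5 TCP jig [  1.4 -65.3 115.2] F jig [ 5.   1.4 -1.6] w 0.0345
lever 1.0807483462006755 rad 76.06484051592197
wall band [(45.0, 172), (44.0, 173), (43.0, 172), (42.0, 172), (41.0, 173), (40.0, 173), (39.0, 173), (38.0, 174), (37.0, 173), (36.0, 173), (35.0, 198), (34.0, 230), (33.0, 233), (32.0, 234), (31.0, 234), (30.0, 226), (29.0, 172), (28.0, 129), (27.0, 161), (26.0, 172), (25.0, 173), (24.0, 173), (23.0, 174), (22.0, 173), (21.0, 177), (20.0, 201), (19.0, 227), (18.0, 230), (17.0, 230), (16.0, 230), (15.0, 229), (14.0, 222), (13.0, 200), (12.0, 194), (11.0, 197)]
{'yel': ([259, 97, 42, 23, 925], np.float32(0.15782578)), 'red': ([241, 233, 78, 36, 1226], np.float32(0.15300421))}
```

Call:
{"fn": "apply_moves", "kwargs": {
  "steps": [
    [[-0.33,0,0.18,0,0,0,3.3],[-0.32,0,0.19,0,0,0,3.3],[-0.31,0,0.21,0,0,0,3.3],[-0.3,0,0.22,0,0,0,3.3],[-0.29,0,0.24,0,0,0,3.3],[-0.28,0,0.26,0,0,0,3.3],[0,0,0,0,0,0,3.3]]
  ]
}}

```text
time: 14.25
position: [0.567, -0.006, 0.102]
tool_rot: [-179.9, -0.0, 79.7]
ft_force: [5.1, 0.8, -1.7]
width: 0.0343
grip_force: 60.5
```

```bash
python3 - <<'E'
from h import *
p=lev(); g=p[1:]+np.array([-.55,10.87]); print("lever",np.arctan2(g[1]-59,-30-g[0]),"rad",np.hypot(g[1]-59,-30-g[0])); carr("w11")
E
```

```text
t 14.25 TCP jig [  1.3 -83.3 102. ] F jig [ 4.8  1.7 -1.7] w 0.0343
lever 0.7854666922312099 rad 76.18811486222515
wall band [(45.0, 170), (44.0, 170), (43.0, 171), (42.0, 171), (41.0, 171), (40.0, 171), (39.0, 171), (38.0, 171), (37.0, 172), (36.0, 172), (35.0, 172), (34.0, 173), (33.0, 197), (32.0, 232), (31.0, 232), (30.0, 233), (29.0, 234), (28.0, 224), (27.0, 178), (26.0, 111), (25.0, 109), (24.0, 147), (23.0, 171), (22.0, 173), (21.0, 173), (20.0, 173), (19.0, 174), (18.0, 192), (17.0, 220), (16.0, 227), (15.0, 228), (14.0, 229), (13.0, 228), (12.0, 223), (11.0, 204)]
{'yel': ([257, 67, 46, 25, 1069], np.float32(0.14177299)), 'red': ([264, 226, 33, 9, 289], np.float32(0.15343794))}
```

The carriage is drawing in: the wall band shifts with the lever. I continue the swing.

Call:
{"fn": "apply_moves", "kwargs": {
  "steps": [
    [[-0.28,0,0.25,0,0,0,3.3],[-0.27,0,0.27,0,0,0,3.3],[-0.25,0,0.28,0,0,0,3.3],[-0.24,0,0.29,0,0,0,3.3],[-0.22,0,0.3,0,0,0,3.3],[-0.21,0,0.31,0,0,0,3.3],[-0.2,0,0.32,0,0,0,3.3],[-0.18,0,0.33,0,0,0,3.3],[-0.16,0,0.34,0,0,0,3.3],[0,0,0,0,0,0,3.3]]
  ]
}}

```text
time: 15.3
position: [0.5639, -0.0233, 0.0752]
tool_rot: [-180.0, -0.2, 79.8]
ft_force: [7.0, 5.0, -3.0]
width: 0.0342
grip_force: 60.3
```

```bash
python3 - <<'E'
from h import *
p=lev(); g=p[1:]+np.array([-.55,10.87]); t=np.arctan2(g[1]-59,-30-g[0]); print("lever",t,"rad",np.hypot(g[1]-59,-30-g[0])); carr("w12")
ths=np.arange(t,-.06,-.05); G=np.array([mech(t,0)["grip"] for t in ths]); print(np.round(np.c_[ths[1:],np.diff(G,axis=0)/10],2))
E
```

```text
t 15.3 TCP jig [   1.4 -100.9   75.2] F jig [ 6.   6.2 -3. ] w 0.0342
lever 0.36180093697061 rad 76.37963973372831
wall band [(45.0, 0), (44.0, 0), (43.0, 0), (42.0, 0), (41.0, 0), (40.0, 0), (39.0, 0), (38.0, 0), (37.0, 0), (36.0, 0), (35.0, 0), (34.0, 0), (33.0, 0), (32.0, 0), (31.0, 47), (30.0, 230), (29.0, 232), (28.0, 233), (27.0, 229), (26.0, 198), (25.0, 127), (24.0, 102), (23.0, 103), (22.0, 103), (21.0, 136), (20.0, 168), (19.0, 171), (18.0, 172), (17.0, 184), (16.0, 202), (15.0, 221), (14.0, 227), (13.0, 226), (12.0, 225), (11.0, 224)]
{'yel': ([253, 26, 55, 29, 1498], np.float32(0.11390105))}
[[ 0.31 -0.13 -0.36]
 [ 0.26 -0.11 -0.36]
 [ 0.21 -0.09 -0.37]
 [ 0.16 -0.07 -0.37]
 [ 0.11 -0.05 -0.38]
 [ 0.06 -0.03 -0.38]
 [ 0.01 -0.01 -0.38]
 [-0.04  0.01 -0.38]]
```

Call:
{"fn": "apply_moves", "kwargs": {
  "steps": [
    [[-0.1,0,0.36,0,0,0,3.3],[-0.09,0,0.36,0,0,0,3.3],[-0.07,0,0.37,0,0,0,3.3],[-0.05,0,0.37,0,0,0,3.3],[-0.03,0,0.38,0,0,0,3.3],[-0.01,0,0.38,0,0,0,3.3],[0,0,0.3,0,0,0,3.3],[0,0,0,0,0,0,3.3],[0,0,0,0,0,0,3.3]]
  ]
}}

```text
time: 16.25
position: [0.5631, -0.0282, 0.0508]
tool_rot: [-180.0, -0.1, 79.8]
ft_force: [4.4, 2.9, 4.4]
width: 0.0344
grip_force: 61.1
```

```bash
python3 - <<'E'
from h import *
p=lev(); g=p[1:]+np.array([-.55,10.87]); t=np.arctan2(g[1]-59,-30-g[0]); print("lever",t,"rad",np.hypot(g[1]-59,-30-g[0]))
E
```

```text
t 16.25 TCP jig [   1.4 -105.8   50.8] F jig [3.8 3.6 4.4] w 0.0344
lever 0.03445326082488179 rad 76.43191863986647
```

Call:
{"fn": "apply_moves", "kwargs": {
  "steps": [
    [[0,0,0.1,0,0,0,3.3],[0,0,0.1,0,0,0,3.3],[0,0,0,0,0,0,3.3]]
  ]
}}

```text
time: 16.55
position: [0.5633, -0.0283, 0.0503]
tool_rot: [180.0, 0.0, 79.8]
ft_force: [-1.2, 2.2, 20.5]
width: 0.0344
grip_force: 62.7
```

```bash
python3 -c "
from h import *
lev()"
```

```text
t 16.55 TCP jig [   1.7 -105.8   50.3] F jig [-1.6  2.  20.5] w 0.0344
```

The lever is at its stop: 20 N pushes back with almost no movement. I relieve the push, release and retreat.

Call:
{"fn": "apply_moves", "kwargs": {
  "steps": [
    [[0,0,-0.2,0,0,0,3.3],[0,0,0,0,0,0,4.2],[0,0,0,0,0,0,6],[0,0,0,0,0,0,8],[0,0,-1.5,0,0,0,8.5],[0,0,-3,0,0,0,8.5],[0,0,-4,0,0,0,8.5],[0,0,-4,0,0,0,8.5],[0,0,-3,0,0,0,8.5],[0,0,0,0,0,0,8.5],[0,0,0,0,0,0,8.5]]
  ]
}}

```text
time: 17.65
position: [0.5626, -0.0288, 0.2064]
tool_rot: [-180.0, 0.0, 79.8]
ft_force: [0.4, -0.5, 0.1]
width: 0.0849
grip_force: 0.0
```

```bash
python3 - <<'E'
from h import *
lev()
s=carr("w13"); m=mech(.04,0)
for z in(59,62,66): print(z,cyl(s,(-106,z),7))
print("bar",cyl(s,(2.4,81),6.5))
hsv=cv2.cvtColor(s["pixels"],cv2.COLOR_BGR2HSV).astype(int); q=((hsv[...,0]<8)|(hsv[...,0]>172))&(hsv[...,1]>150)&(hsv[...,2]>80)
v,u=np.where(q[:,230:330]); print("red rows",v.min(),v.max(),np.median(s["range_z"][:,230:330][q[:,230:330]]))
P=[jig(wpt(s,280,t,.062)) for t in(v.min(),v.max())]; print(P)
E
```

```text
t 17.65 TCP jig [   1.1 -106.5  206.4] F jig [ 0.5 -0.4  0.1] w 0.0849
wall band [(45.0, 169), (44.0, 169), (43.0, 169), (42.0, 169), (41.0, 169), (40.0, 169), (39.0, 170), (38.0, 170), (37.0, 170), (36.0, 170), (35.0, 170), (34.0, 170), (33.0, 175), (32.0, 194), (31.0, 215), (30.0, 222), (29.0, 224), (28.0, 223), (27.0, 209), (26.0, 169), (25.0, 123), (24.0, 116), (23.0, 143), (22.0, 164), (21.0, 171), (20.0, 171), (19.0, 171), (18.0, 173), (17.0, 183), (16.0, 204), (15.0, 218), (14.0, 222), (13.0, 222), (12.0, 221), (11.0, 212)]
{'yel': ([267, 69, 26, 14, 347], np.float32(0.2396288)), 'red': ([261, 170, 39, 34, 833], np.float32(0.28798783))}
59 (np.float64(189.95557169891285), np.float64(205.23234501462775))
62 (np.float64(190.64253458535737), np.float64(206.06968604471837))
66 (np.float64(191.58003730567455), np.float64(207.21208134129589))
bar (np.float64(66.3027668087164), np.float64(81.90266292084323))
red rows 170 205 0.28816923
[array([  0.30594989, -80.02197549,  62.        ]), array([   0.3205372 , -112.23052372,   62.        ])]
```

Lever home (grip at y ≈ -106, z ≈ 62). The carriage is drawn in by about 5 mm, and the arm is clear.

```bash
python3 -c "
from workcell import r
print(r.finish_job())"
```

```text
the job is handed in; nothing more can be done
None
```

The carriage is latched and the job is handed in: the claw is hooked over the keeper, the lever is fully home, the carriage is drawn in about 5 mm by the wrist camera, and the arm is clear of everything; the judge gave no verdict back.

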